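# Load the medium carrier into the tilted pump bay

### The arm

A 6-joint arm with a two-finger parallel gripper is mounted at the origin on the work surface. World frame = base frame: x ahead of the robot, y to its left, z up, the work surface at z = 0. Lengths are in m, angles in degrees, forces in N, time in s.
With the tool pointing down it reaches from about 0.375 to 0.75 m from the base axis. Payload 9 kg.
Tool frame: the origin (TCP) lies where the fingers leave the gripper's body, on its centre line; the fingertips stand 73 mm ahead of it and the grasp point (between the pads) lies 54 mm ahead of it (robot.tip_reach is the distance from the TCP to the fingertips, in m); z points along the fingers, y is the direction in which the jaws open and shut (so a half turn about z gives the same grasp; the last joint's range is limited). The gripper opens to 85 mm and grips with 20 to 120 N. Pads are 22 mm wide; open, the fingers measure 114 mm over their backs; the gripper's body (76 mm by 85 mm) begins 54 mm behind the grasp point. The pads swing forward as they close: fully open they stand 13 mm farther back than shut.
Start: joints at [55.48, 5.964, 5.575, 89.605, 0, 77.527], TCP at [0.225, 0.556, 0.304] pointing down, gripper open.
Joint ranges: [-171.21, 171.21], [-48.23, 106.86], [-62.78, 66.21], [-105.2, 120.99], [-86.42, 89.51], [-180, 180]. Speed limits (degrees/s): [127.2, 127.2, 147.25, 180, 180, 180].

### API

Orientations are given as [roll, pitch, yaw] about the fixed x, y, z axes, in that order (R = Rz(yaw) Ry(pitch) Rx(roll)).
In Python, from plant import robot gives the robot as it stands. Calls block until the motion is done:
- robot.move_pose(position, orientation): joint-space move of the TCP to a pose.
- robot.line_to(position, vel=0.15, rotation=None, guard=None): straight line of the TCP; rotation=None keeps the orientation; vel is the mean speed in m/s. With guard (N) it stops when the force on the tool has changed by that much, and returns True; else False.
- robot.goto_joints(angles): joint-space move.
- robot.set_gripper(opening): finger opening in m; the grip force is fixed at half the most; returns when the fingers have stopped.
- robot.pause(seconds).
- robot.ik(position, orientation): joint angles nearest the present ones, or None.
- robot.observe(): the state.
- robot.grab_frame(name): name is "scene" or "top"; returns the picture (384x512x3 uint8, blue, green, red); there is no depth.
- robot.get_calibration(name): a dict with "vertical_fov" (degrees; the focal length in pixels is half the picture's height over the tangent of half this angle, whatever the lens; pixels are square), "cx", "cy" (the principal point, pixels), "k1" (the pictures are not rectified: a ray, as slopes to the right and down, at radius r is drawn at 1 + k1 r^2 times it, then the intrinsics apply), "rvec" (rotation vector, rad) and "tvec" (3), from world to camera coordinates, as OpenCV has them. Camera axes: x right, y down, z forward; pixel columns grow to the right and rows downward; lengths in m; the calibration is good to about 2 mm. A picture is of the moment at which its call begins. get_calibration takes no time and is no camera call.
A pose or a line that the arm cannot do raises robot.IKError and nothing moves.
- robot.job_done(): hands the job in, once; it reports no verdict.
The state is a dict: "time": time; "q": joint angles; "qvel": joint speeds; "joint_torque": joint torques, N m; "tool_pos": TCP position; "tcp_rot": TCP orientation; "ft_force": force on the tool from outside, world axes, zero at the start; "torque": the same for the moment, N m; "gripper_width": finger opening in m.
Only numpy, scipy, OpenCV 4.12 (cv2) and the standard library are available. Lean on these libraries where they do the work, as an engineer would, in place of code of your own. Each camera call takes 0.05 s, during which the arm holds its last target.

### The job

Stand the loose bottle of red medium in the carrier's empty pocket, then slide the full carrier up the ramp of the dosing pump, without lifting it, until its trailing edge drops behind the orange lip and it lies flat on the bed with all four bottles in it. Push gently and feel for the end stop, which is set a little differently every day: never shove the carrier hard against it, and leave the other things on the bench alone.

Things in the scene. Friction and masses are not known exactly. Their poses are not given: they have to be found in the camera images.
- medium_a_mid (a point): the loose square bottle of red medium with a round white screw cap, standing upright on the bench: body 46 x 46 x 50 mm high, cap 30 mm in diameter from 60 to 84 mm above the underside, slim neck below it, 0.10 kg. The point is on its axis, 42 mm above its underside; z up its axis, x and y square to its sides
- carrier: blue open plastic carrier, 116 x 116 mm, walls 45 mm high and 3 mm thick, floor 4 mm thick, 2 x 2 pockets 54 mm square with dividers 38 mm above the underside; about 0.3 kg, 0.7 kg with four bottles. It stands askew on the bench before the ramp. Origin: centre of its underside; x towards the wall that faces the ramp, z up. Slides at 3 to 7 N
- rear (a point): middle of the carrier's rear wall, the plain outer face to push on (58 mm behind the carrier's centre, 25 mm above its underside); axes as the carrier's. Press 15 to 35 mm above the underside. Pushing fingers can hold the rear edge up by friction: back off slowly to let it drop
- pocket (a point): centre of the empty pocket's floor in the carrier (28 mm behind and 28 mm left of the carrier's centre, 4 mm above its underside; axes as the carrier's). The next caps stand 56 mm from this centre
- medium_b_mid (a point): red medium bottle already in the carrier, same make; point on its axis 42 mm above its underside
- medium_c_mid (a point): red medium bottle already in the carrier, as before
- medium_d_mid (a point): red medium bottle already in the carrier, as before
- bed: steel ramp and bed of the dosing pump's tilted bottle bay: one flat plate rising at 0.21 rad. Origin: middle of the ramp's toe, at bench height; x up the slope along the plate, y left, z square to the plate. Guide rails 22 mm high, 122 mm apart, begin 20 mm past the toe; flared guides 30 mm high on the bench funnel in from 168 mm wide, 52 mm before the toe
- lip_mid (a point): on the plate, 110 mm up from the toe: the middle of the range of the orange lip across the bed. The lip is on a stop frame clamped anywhere along 36 mm: its steep uphill face lies from 18 mm below to 18 mm above this point, not measured. It is 7 mm high, with a 22 mm long lead-in slope downhill; the push rises by a few N as the front edge climbs it
- stop_mid (a point): on the plate, 228 mm up from the toe: the middle of the range of the end stop, two sprung rubber bumpers (5 N per mm, bottoming after 6 mm) on the same frame, 118 mm above the lip's uphill face: 2 mm more than the carrier's length, so the rear edge is free to drop just before the bumpers are felt. More than 20 N on the carrier knocks the bay out of level
- buffer_mid (a point): square bottle of the same shape with amber buffer and an orange cap, standing on the bench near the loose red one; not part of the job, leave it alone. Point 42 mm above its underside
- tip_box: box of pipette tips, blue with clear lid, 122 x 84 x 82 mm, origin under its centre; leave it where it is
- tube_rack: orange rack of purple-capped tubes, 70 x 170 x 90 mm, origin under its centre; leave it where it is
- glass_bottle: glass bottle with blue cap, 70 mm in diameter, 150 mm high, origin under its centre; leave it where it is
- beaker: clear beaker, 72 mm in diameter, 85 mm high, origin under its centre; leave it where it is
- dishes: stack of three culture dishes, 88 mm in diameter, 42 mm high, origin under its centre; leave it where it is
- timer: white bench timer, 62 x 72 x 18 mm, origin under its centre; leave it where it is
There are look-alikes about, which are no part of the job. Leave any green or yellow look-alike of the carrier alone.

How it is judged (in metres and radians):
On the way:
1. the loose red bottle stands in the carrier's empty pocket (horizontal distance between medium_a_mid and pocket below 0.008 m and z of medium_a_mid in the frame of pocket between 0.038 and 0.047 m and angle between medium_a_mid's own z axis and vertical below 0.15 rad), for 0.2 s.
At the end, for the whole second after the job is handed in: the carrier lies at rest behind the lip, flat on the plate (within 2.5 mm and 0.03 rad of its slope), its centre 145 to 195 mm up the slope from the toe, each of the four red bottles standing on its pocket's floor (within 5 mm, and 8 mm of the pocket's centre) (x of carrier in the frame of bed between 0.145 and 0.195 m and z of carrier in the frame of bed between -0.003 and 0.0025 m and angle between the z axis of carrier and the z axis of bed, either way round below 0.03 rad and linear speed of carrier below 0.01 m/s and x of medium_a_mid in the frame of carrier between -0.036 and -0.02 m and y of medium_a_mid in the frame of carrier between 0.02 and 0.036 m and z of each of medium_a_mid, medium_b_mid, medium_c_mid, medium_d_mid in the frame of carrier below 0.051 m and x of medium_b_mid in the frame of carrier between 0.02 and 0.036 m and y of medium_b_mid in the frame of carrier between 0.02 and 0.036 m and x of medium_c_mid in the frame of carrier between 0.02 and 0.036 m and y of medium_c_mid in the frame of carrier between -0.036 and -0.02 m and x of medium_d_mid in the frame of carrier between -0.036 and -0.02 m and y of medium_d_mid in the frame of carrier between -0.036 and -0.02 m); the robot touches nothing.
It fails at once if the hand pushes the carrier with more than 20 N (contact force between any of the fingers, the arm and carrier above 20 N).
It fails at once if the carrier is lifted (more than 20 mm off the bench or the plate) instead of slid ((x of carrier in the frame of bed below 0 m and height (world z) of carrier above 0.02 m) or (x of carrier in the frame of bed above 0 m and z of carrier in the frame of bed above 0.02 m)).
It fails at once if another thing on the bench is shifted by more than 20 mm (distance of any of buffer_mid, tip_box, tube_rack, glass_bottle, beaker, dishes, timer from where it was at the start of the episode above 0.02 m).
It also fails if it takes over 59 s, if anything falls off the work surface, if the arm or the gripper's body presses on something with over 40 N, if the wrist force passes 120 N, or if a joint passes its speed limit or range.

## Working session

There is one attempt and no reset: what is moved stays moved. The work goes in short steps, each a Python script; the robot and the scene stay as the last script left them, time stands still between calls to the robot, and variables do not carry over. Pictures are saved under pics/ and viewed, and the job is handed in when it is done.

```bash
ls; mkdir -p pics; python3 - <<'E'
from plant import robot
import cv2
for n in("scene","top"):
    cv2.imwrite(f"pics/{n}0.png",robot.grab_frame(n)); print(n,robot.get_calibration(n))
print(robot.observe())
E
```

```text
pics
scene {'vertical_fov': 49.21636620204745, 'cx': 260.09149376343515, 'cy': 190.25139476509835, 'k1': -0.12132393363105354, 'rvec': array([ 0.83325782,  2.55012603, -1.05641941]), 'tvec': array([ 0.48365667, -0.14055308,  1.37104949])}
top {'vertical_fov': 51.62395556436538, 'cx': 251.1314437170726, 'cy': 194.9390042680015, 'k1': -0.015325319018773004, 'rvec': array([ 2.10483882, -2.14877924,  0.1819857 ]), 'tvec': array([-0.0698063 ,  0.57190648,  0.93821271])}
{'time': 0.1, 'q': array([5.54801314e+01, 5.99562703e+00, 5.53100022e+00, 8.96039522e+01,
       3.82194735e-04, 7.75273469e+01]), 'qvel': array([ 0.03805076, -0.0555479 ,  0.19765557,  0.0062547 ,  0.03183895,
        0.0241982 ]), 'joint_torque': array([ 7.26749466e-03, -5.58207035e+01,  5.04718351e+01,  1.31333535e-02,
       -1.64729540e-04, -2.30567292e-05]), 'tool_pos': array([0.22508303, 0.55595305, 0.30319069]), 'tcp_rot': array([-1.79933122e+02, -1.51844264e-02,  1.57952775e+02]), 'ft_force': array([ 0.61340218, -0.10649433, -0.66774919]), 'torque': array([ 0.0186528 , -0.00223473,  0.01989868]), 'gripper_width': 0.0853319772539103}
```

View pics/scene0.png

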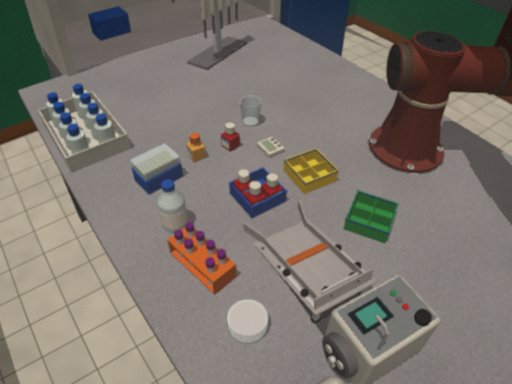

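View pics/top0.png

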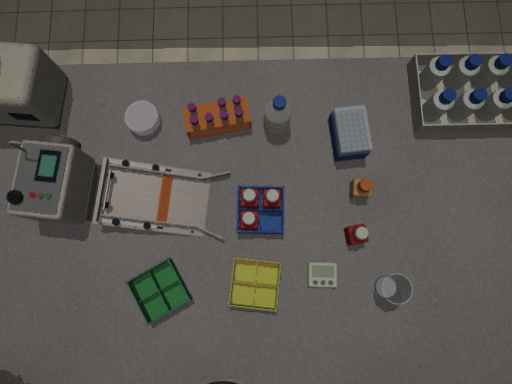

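```bash
cat > h.py <<'E'
from plant import robot
import cv2, numpy as np
def cam(n):
    c=robot.get_calibration(n); f=192/np.tan(np.radians(c['vertical_fov']/2))
    K=np.array([[f,0,c['cx']],[0,f,c['cy']],[0,0,1.]]); D=np.array([c['k1'],0,0,0,0.])
    return K,D,np.array(c['rvec'],float),np.array(c['tvec'],float)
def ray(n,px):
    K,D,rv,tv=cam(n); R=cv2.Rodrigues(rv)[0]
    u=cv2.undistortPoints(np.array(px,float).reshape(-1,1,2),K,D).reshape(-1,2)
    d=np.c_[u,np.ones(len(u))]@R; return -R.T@tv,d
def onz(n,px,z):
    o,d=ray(n,px); return o+d*((z-o[2])/d[:,2])[:,None]
def proj(n,P):
    K,D,rv,tv=cam(n); return cv2.projectPoints(np.array(P,float).reshape(-1,1,3),rv,tv,K,D)[0].reshape(-1,2)
def tri(p1,p2):
    o1,d1=ray("scene",[p1]);o2,d2=ray("top",[p2]);A=np.c_[d1[0],-d2[0]]
    s=np.linalg.lstsq(A,o2-o1,rcond=None)[0];a=o1+s[0]*d1[0];b=o2+s[1]*d2[0];return (a+b)/2,np.linalg.norm(a-b)
E
python3 - <<'E'
from h import *
a=cv2.imread("pics/top0.png");s=cv2.imread("pics/scene0.png")
cv2.imwrite("pics/t_carr.png",cv2.resize(a[140:260,85:305],None,fx=3.6,fy=3.6,interpolation=cv2.INTER_CUBIC))
cv2.imwrite("pics/t_bot.png",cv2.resize(a[90:270,300:420],None,fx=3.3,fy=3.3,interpolation=cv2.INTER_CUBIC))
cv2.imwrite("pics/s_car.png",cv2.resize(s[110:320,180:380],None,fx=2.8,fy=2.8,interpolation=cv2.INTER_CUBIC))
hsv=cv2.cvtColor(a,cv2.COLOR_BGR2HSV)
# white caps
def blobs(im,m,mn,mx):
    n,l,st,c=cv2.connectedComponentsWithStats(m.astype(np.uint8))
    return [(st[i,4],c[i].round(1)) for i in range(1,n) if mn<st[i,4]<mx]
for nm,im in(("top",a),("scene",s)):
    h=cv2.cvtColor(im,cv2.COLOR_BGR2HSV)
    w=(h[...,2]>150)&(h[...,1]<60)
    print(nm,"white",blobs(im,w,40,400))
    r=((h[...,0]<6)|(h[...,0]>174))&(h[...,1]>150)&(h[...,2]>60)
    print("red",blobs(im,r,20,900))
    o=(h[...,0]>6)&(h[...,0]<18)&(h[...,1]>150)&(h[...,2]>100)
    print("or",blobs(im,o,20,900))
E
```

```text
top white []
red [(np.int32(132), array([249.4, 199.5])), (np.int32(144), array([270.7, 199.3])), (np.int32(23), array([ 32. , 194.2])), (np.int32(146), array([248.7, 221. ])), (np.int32(145), array([354.4, 234.6]))]
or [(np.int32(157), array([244.8, 109.8])), (np.int32(186), array([230.6, 112.2])), (np.int32(438), array([208.5, 114.5])), (np.int32(151), array([187.3, 119.9])), (np.int32(417), array([164. , 198.4])), (np.int32(112), array([365.7, 184.4]))]
scene white [(np.int32(105), array([110.3, 113.8])), (np.int32(236), array([ 58.1, 138.1])), (np.int32(348), array([ 82.5, 130.9])), (np.int32(87), array([250. , 120.5])), (np.int32(70), array([103. , 125.6])), (np.int32(51), array([229.6, 124.5])), (np.int32(198), array([270.1, 145. ])), (np.int32(76), array([243.1, 172.3])), (np.int32(72), array([272.2, 176.6])), (np.int32(66), array([255. , 184.8])), (np.int32(261), array([167.9, 201.5])), (np.int32(71), array([321.5, 233. ])), (np.int32(193), array([269.8, 256.2])), (np.int32(46), array([347.4, 256.2])), (np.int32(130), array([293.7, 283.4])), (np.int32(273), array([330.8, 299. ])), (np.int32(200), array([ 90.9, 379. ])), (np.int32(208), array([171. , 378.7])), (np.int32(69), array([333. , 381.3]))]
red [(np.int32(24), array([467.5,  61.7])), (np.int32(85), array([229.8, 136.6])), (np.int32(92), array([240.4, 185.2])), (np.int32(270), array([262.1, 193.3])), (np.int32(26), array([405.3, 306.3]))]
or [(np.int32(245), array([195.5, 145.3])), (np.int32(46), array([184.7, 233.7])), (np.int32(239), array([306.6, 253.4]))]
```

```bash
python3 - <<'E'
from h import *
for p in ((0,0),(0.5,0),(0.5,0.3),(.5,-.3)): print(p,proj("top",[*p,0]),proj("scene",[*p,0]))
E
```

```text
(0, 0) [[221.76698419 435.51508039]] [[405.55104047 147.98011471]]
(0.5, 0) [[220.24828162 225.79035274]] [[289.98593887 213.48310121]]
(0.5, 0.3) [[104.64962296 228.1228503 ]] [[369.57257703 288.9469371 ]]
(0.5, -0.3) [[336.32996972 223.36872564]] [[229.55404219 156.24005119]]
```

View pics/t_carr.png

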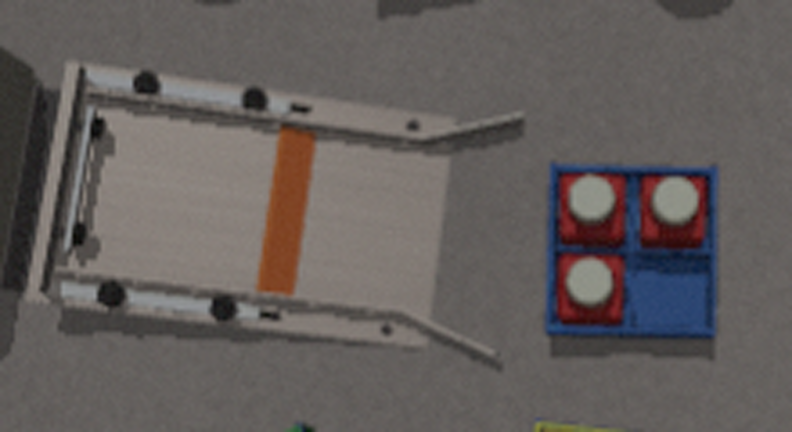

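View pics/t_bot.png

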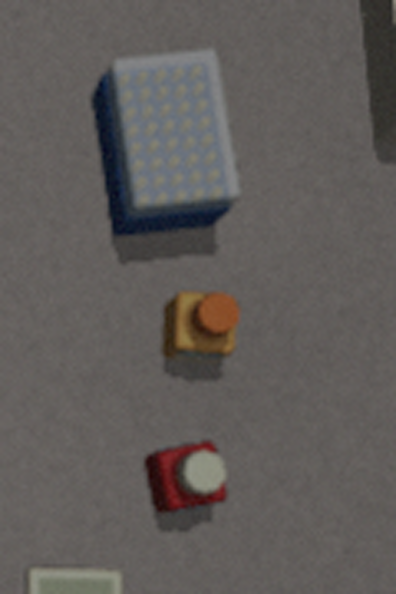

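View pics/s_car.png

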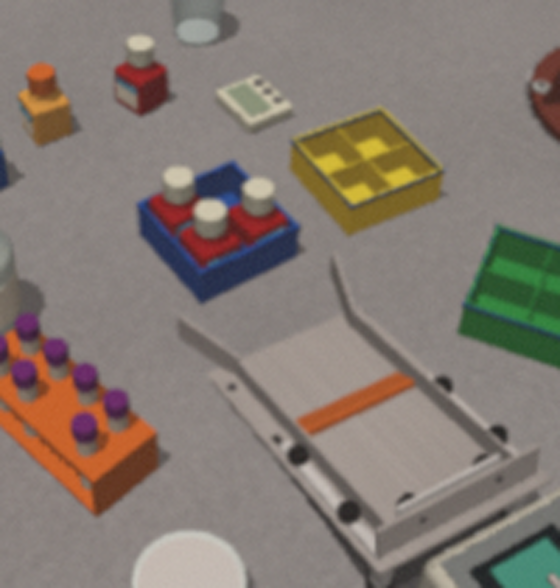

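```bash
python3 - <<'E'
from h import *
a=cv2.imread("pics/top0.png");h=cv2.cvtColor(a,cv2.COLOR_BGR2HSV)
print(h[234,361],h[198,249], "cam", ray("top",[[0,0]])[0],ray("scene",[[0,0]])[0])
w=(h[...,2]>110)&(h[...,1]<70)
n,l,st,c=cv2.connectedComponentsWithStats(w.astype(np.uint8))
for i in range(1,n):
    if 100<st[i,4]<400 and (220<c[i][0]<380):print("w",st[i],c[i],onz("top",[c[i]],.084)[0],onz("top",[c[i]],.088)[0])
b=((h[...,0]>105)&(h[...,0]<128)&(h[...,1]>110)).astype(np.uint8)
b[:, :225]=0;b[:,300:]=0;b[:175]=0;b[250:]=0
ct=max(cv2.findContours(cv2.morphologyEx(b,cv2.MORPH_CLOSE,np.ones((3,3))),0,2)[0],key=cv2.contourArea)
r=cv2.minAreaRect(ct);bp=cv2.boxPoints(r);print(r,bp)
P=onz("top",bp,.045);print(P,P.mean(0),[np.linalg.norm(P[i]-P[i-1]) for i in range(4)])
man=np.array([(553,163),(717,166),(714,337),(546,334)])/3.6+[85,140]
P=onz("top",man,.045);print(P,P.mean(0),[np.linalg.norm(P[i]-P[i-1]) for i in range(4)])
# loose bottle body top corners at z=.05
m=np.array([(148,455),(212,443),(226,495),(162,511)])/3.3+[300,90]
E
python3 - <<'E'
from h import *
a=cv2.imread("pics/top0.png");s=cv2.imread("pics/scene0.png")
cv2.imwrite("pics/t_b2.png",cv2.resize(a[165:255,340:400],None,fx=6.6,fy=6.6,interpolation=cv2.INTER_CUBIC))
cv2.imwrite("pics/s_b2.png",cv2.resize(s[110:170,175:260],None,fx=8,fy=8,interpolation=cv2.INTER_CUBIC))
cv2.imwrite("pics/t_bed.png",cv2.resize(a[150:245,90:235],None,fx=5.5,fy=5.5,interpolation=cv2.INTER_CUBIC))
E
```

```text
[ 36  25 145] [ 33  18 145] cam [ 0.39720902 -0.08507164  1.02331854] [1.04092804 0.5645922  0.85507901]
w [329  46  35  13 387] [346.11369509  51.91989664] [ 0.93254015 -0.33336962  0.084     ] [ 0.93026049 -0.33231226  0.088     ]
w [243 189  13  12 115] [248.97391304 194.2       ] [ 0.56624306 -0.07657599  0.084     ] [ 0.56552324 -0.07661217  0.088     ]
w [267 189  12  12 116] [272.43965517 194.6637931 ] [ 0.56390936 -0.13293153  0.084     ] [ 0.56319949 -0.13272772  0.088     ]
w [242 212  13  12 120] [248.325      217.43333333] [ 0.51011156 -0.07396003  0.084     ] [ 0.50963078 -0.07400735  0.088     ]
w [356 227  13  12 122] [361.92622951 232.40983607] [ 0.46887097 -0.34159165  0.084     ] [ 0.4685658  -0.34049928  0.088     ]
((260.0, 209.5), (47.0, 46.0), 90.0) [[237. 186.]
 [283. 186.]
 [283. 233.]
 [237. 233.]]
[[ 0.59484438 -0.0465248   0.045     ]
 [ 0.59236542 -0.16208563  0.045     ]
 [ 0.47449967 -0.15807789  0.045     ]
 [ 0.4768396  -0.0448919   0.045     ]] [ 0.53463727 -0.10289505  0.045     ] [np.float64(0.11801607297400582), np.float64(0.11558742402368527), np.float64(0.11793387402271562), np.float64(0.11321016662991673)]
[[ 0.59660933 -0.05060224  0.045     ]
 [ 0.59201823 -0.16500482  0.045     ]
 [ 0.4729817  -0.15884654  0.045     ]
 [ 0.47740305 -0.04407856  0.045     ]] [ 0.53475308 -0.10463304  0.045     ] [np.float64(0.11938465610222956), np.float64(0.11449466813625711), np.float64(0.11919572735002687), np.float64(0.11485311298525709)]
```

View pics/t_b2.png

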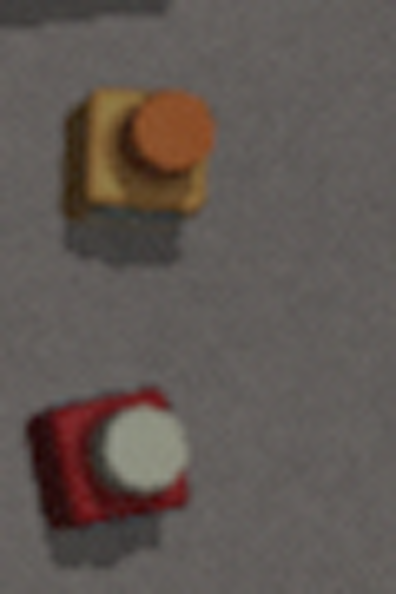

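View pics/s_b2.png

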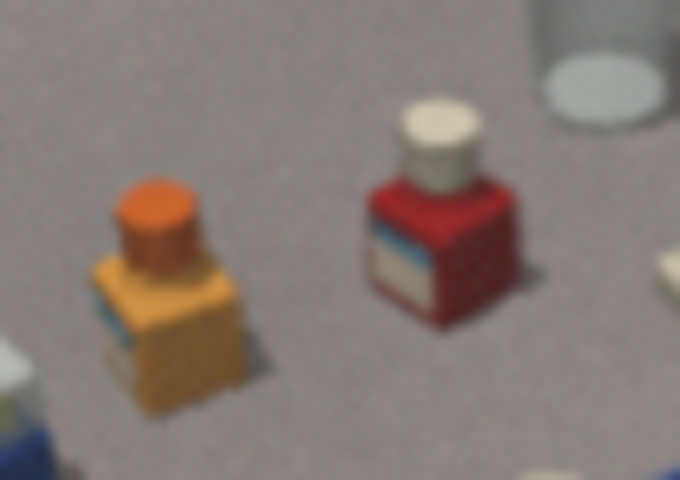

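View pics/t_bed.png

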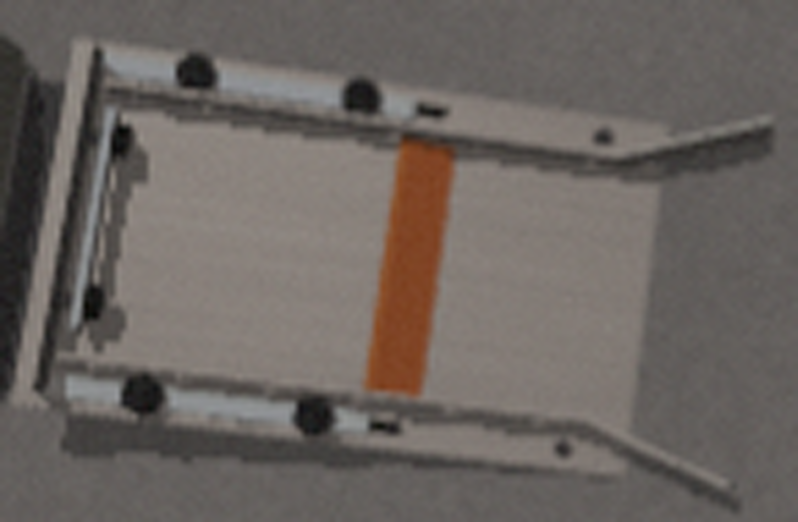

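```bash
python3 - <<'E'
from h import *
# bottle cap: both views
st=np.array([441,122])/8+[175,110]
print("cap tri",tri(st,[361.93,232.41]))
cr=lambda L,f,o:np.array(L,float)/f+o
print("carrier caps tri",tri((243.1,172.3),(272.44,194.66)),tri((272.2,176.6),(248.33,217.43)),tri((255,184.8),(248.97,194.2)))
t=cr([(55,525),(187,505),(38,410),(160,390)],6.6,[340,165]);
B=onz("top",t,.0);T=onz("top",t,.05)
print("bot edges deg",np.degrees(np.arctan2(*(T[1]-T[0])[[1,0]])),np.degrees(np.arctan2(*(T[3]-T[2])[[1,0]])))
# scene: top-face lower-left edge, lower right edge at z=.05
sc=cr([(372,210),(443,247),(518,205)],8,[175,110]);S=onz("scene",sc,.05);print("scene",S,[np.degrees(np.arctan2(*(S[i+1]-S[i])[[1,0]])) for i in(0,1)])
# bed
toe=onz("top",cr([(660,178),(630,422)],5.5,[90,150]),0);print("toe",toe,np.degrees(np.arctan2(*(toe[0]-toe[1])[[1,0]])),np.linalg.norm(toe[0]-toe[1]))
L=cr([(400,140),(365,388)],5.5,[90,150]);D=cr([(453,148),(420,395)],5.5,[90,150])
print("lip top at z.03",onz("top",L,.03),onz("top",D,.018))
st=cr([(118,110),(72,328)],5.5,[90,150]);print("stop",onz("top",st,.055))
rt=cr([(110,105),(610,160)],5.5,[90,150]);rb=cr([(68,375),(585,425)],5.5,[90,150]);print(onz("top",rt,.03),onz("top",rb,.03))
print("flare",onz("top",cr([(772,120),(738,495)],5.5,[90,150]),.03))
E
```

```text
cap tri (array([ 0.46831493, -0.34133349,  0.0826181 ]), np.float64(0.001794016401294845))
carrier caps tri (array([ 0.56327843, -0.13281797,  0.08823512]), np.float64(0.00029699249456666555)) (array([ 0.50943145, -0.07381122,  0.0879095 ]), np.float64(0.0005993337117599282)) (array([ 0.56534644, -0.07621866,  0.08673009]), np.float64(0.001092931030229967))
bot edges deg -82.71611013449345 -81.96227735033551
scene [[ 0.49821476 -0.34555686  0.05      ]
 [ 0.48857213 -0.30969993  0.05      ]
 [ 0.44965282 -0.31490005  0.05      ]] [np.float64(105.05185935755085), np.float64(-172.38961600772745)]
toe [[0.61523976 0.02628651 0.        ]
 [0.49840602 0.04062568 0.        ]] -6.996999275694766 0.1177103777176882
lip top at z.03 [[0.62963004 0.14462291 0.03      ]
 [0.51350766 0.15849347 0.03      ]] [[0.62800974 0.12220881 0.018     ]
 [0.51113333 0.13580977 0.018     ]]
stop [[0.64072208 0.26861516 0.055     ]
 [0.54037069 0.28520665 0.055     ]]
[[0.64950952 0.2816304  0.03      ]
 [0.61792206 0.04632681 0.03      ]] [[0.52228241 0.29563623 0.03      ]
 [0.49448768 0.05748957 0.03      ]]
flare [[ 0.63539965 -0.02939132  0.03      ]
 [ 0.46128132 -0.01207101  0.03      ]]
```

```bash
python3 - <<'E'
from h import *
print(robot.tip_reach)
for y in(52.7,232.7-360):
    print(y,robot.ik([.4686,-.3414,.125],[180,0,y]),robot.ik([.5062,-.1305,.129],[180,0,y-10.1]))
from scipy.spatial.transform import Rotation as R
# push orientations: tool z = fwd*sin20 - up*cos20 ; 
def ori(yaw,lean,flip):
    f=np.array([np.cos(np.radians(yaw)),np.sin(np.radians(yaw)),0]);l=np.radians(lean)
    z=f*np.sin(l)-np.array([0,0,np.cos(l)]);x=f*np.cos(l)+np.array([0,0,np.sin(l)]);
    if flip:x=-x
    return R.from_matrix(np.c_[x,np.cross(z,x),z]).as_euler('xyz',degrees=True),z
for fl in(0,1):
    for P,yw in(([.53,-.22,.025],87.6),([.55,.03,.025],83.1),([.57,.16,.05],83.1)):
        e,z=ori(yw,20,fl);print(fl,e,robot.ik(np.array(P)-z*.073,e))
E
```

```text
0.0726
52.7 [-48.99205531   5.13763936 -14.01729255  70.84506809   0.
  78.30794469] [-28.81066985  -5.01799052 -23.75154619  71.26644434   0.
 108.58933015]
-127.30000000000001 [ -48.99205531    5.13763936  -14.01729255   70.84506809    0.
 -101.69205531] [-28.81066985  -5.01799052 -23.75154619  71.26644434   0.
 -71.41066985]
0 [180.  -20.   87.6] [-43.74935853  19.10867413  -3.49581495  80.91596891  14.87747808
  46.87724806]
0 [180.  -20.   83.1] [-21.56842976   3.2020098  -21.02237996  71.04147561  19.3217611
  74.43454615]
0 [180.  -20.   83.1] [ -7.54567842   2.85691267 -18.58671095  68.79137781  19.99867584
  89.31288724]
1 [-180.    20.   -92.4] [ -43.74935853   19.10867413   -3.49581495   80.91596891   14.87747808
 -133.12275194]
1 [-180.    20.   -96.9] [ -21.56842976    3.2020098   -21.02237996   71.04147561   19.3217611
 -105.56545385]
1 [-180.    20.   -96.9] [ -7.54567842   2.85691267 -18.58671095  68.79137781  19.99867584
 -90.68711276]
```

```bash
python3 - <<'E'
from h import *
robot.move_pose([.4686,-.3414,.24],[180,0,52.7])
robot.line_to([.4686,-.3414,.127],vel=.1)
robot.set_gripper(0.02)
o=robot.observe();print(o['time'],o['gripper_width'],o['tool_pos'],o['ft_force'])
robot.line_to([.4686,-.3414,.27],vel=.15)
o=robot.observe();print(o['time'],o['gripper_width'],o['ft_force'])
a=robot.grab_frame("scene");cv2.imwrite("pics/s1.png",cv2.resize(a[50:250,150:400],None,fx=3,fy=3,interpolation=cv2.INTER_CUBIC))
E
```

```text
5.2 0.028242871720309176 [ 0.46873437 -0.34158948  0.12737879] [0.41100516 0.30599731 3.68670357]
6.3 0.02818700246199143 [ 0.24797941 -0.10826452 -1.61643202]
```

View pics/s1.png

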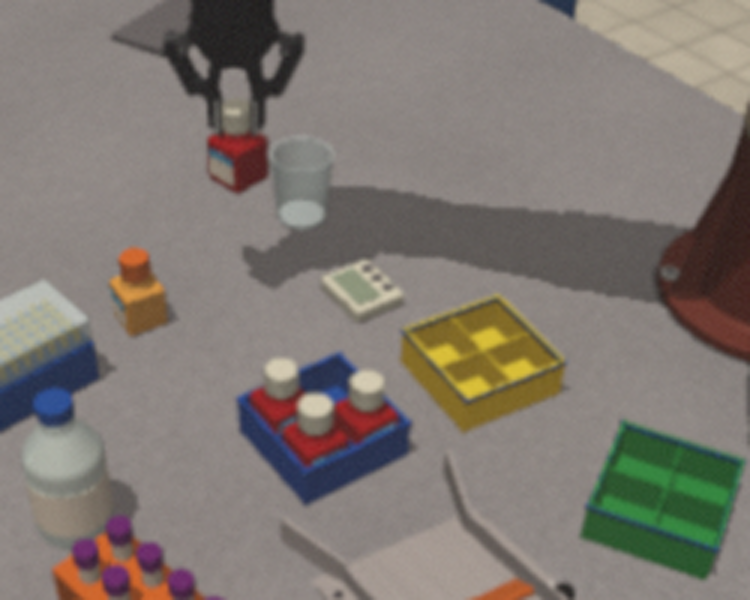

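```bash
python3 - <<'E'
from h import *
robot.move_pose([.5062,-.1305,.27],[180,0,42.6])
robot.line_to([.5062,-.1305,.195],vel=.15)
a=robot.grab_frame("scene");cv2.imwrite("pics/s2.png",cv2.resize(a[110:230,200:350],None,fx=5,fy=5,interpolation=cv2.INTER_CUBIC))
a=robot.grab_frame("top");cv2.imwrite("pics/t2.png",cv2.resize(a[160:260,220:320],None,fx=5.5,fy=5.5,interpolation=cv2.INTER_CUBIC))
print(robot.observe()['time'],robot.observe()['ft_force'])
E
```

```text
7.9667 [-0.11090856  0.11224574 -0.24970191]
```

View pics/s2.png

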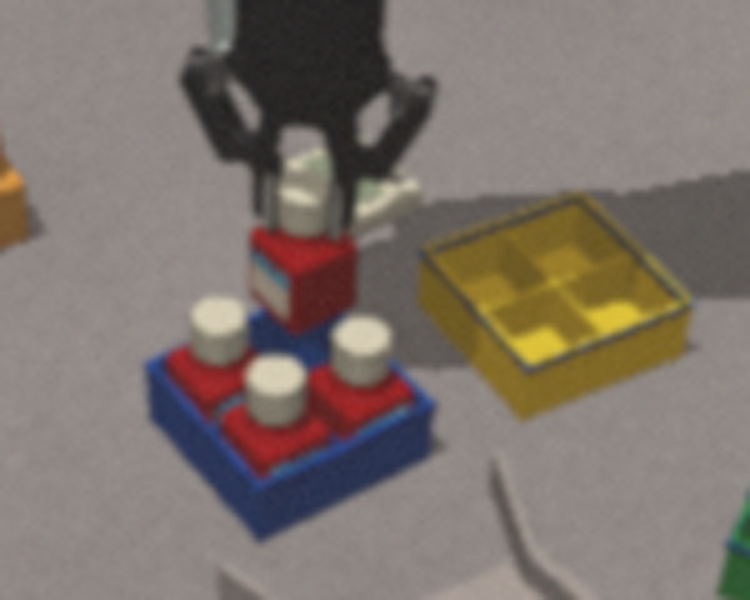

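View pics/t2.png

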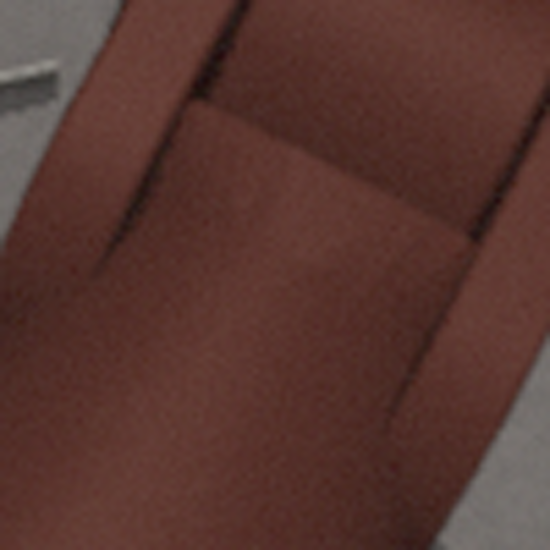

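```bash
python3 - <<'E'
from h import *
g=robot.line_to([.5062,-.1305,.133],vel=.04,guard=4)
o=robot.observe();print(g,o['time'],o['tool_pos'],o['ft_force'])
a=robot.grab_frame("scene");cv2.imwrite("pics/s3.png",cv2.resize(a[110:230,200:350],None,fx=5,fy=5,interpolation=cv2.INTER_CUBIC))
E
```

```text
False 9.6667 [ 0.50633589 -0.13057094  0.1332546 ] [-0.45814928  0.28436236 -0.9812283 ]
```

View pics/s3.png

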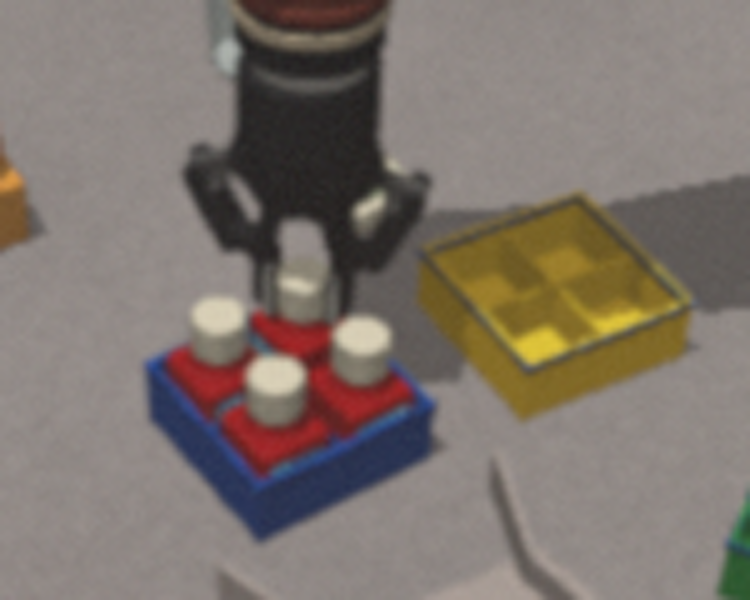

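```bash
cat >> h.py <<'E'
from scipy.spatial.transform import Rotation as R
def ori(yaw,lean):
    f=np.array([np.cos(np.radians(yaw)),np.sin(np.radians(yaw)),0]);l=np.radians(lean)
    z=f*np.sin(l)-np.array([0,0,np.cos(l)]);x=f*np.cos(l)+np.array([0,0,np.sin(l)])
    return R.from_matrix(np.c_[x,np.cross(z,x),z]).as_euler('xyz',degrees=True),x,z
REACH=.069
def tcp(c,yaw,lean):  # c: desired contact point (front lower corner of fingers)
    e,x,z=ori(yaw,lean); return np.array(c)-z*REACH-x*.011, e
E
python3 - <<'E'
from h import *
robot.set_gripper(0.045)
robot.line_to([.5062,-.1305,.23],vel=.12)
p,e=tcp([.53,-.235,.12],87.6,20)
robot.move_pose(p,e); robot.set_gripper(0.04)
print(robot.observe()['time'],robot.observe()['gripper_width'])
for n in("scene","top"):
  a=robot.grab_frame(n);cv2.imwrite(f"pics/{n}4.png",a)
  if n=="top":a=a[160:260,220:320]
  else:a=a[110:230,200:350]
  cv2.imwrite(f"pics/{n}4z.png",cv2.resize(a,None,fx=5,fy=5,interpolation=cv2.INTER_CUBIC))
E
```

```text
12.2417 0.03967634426551562
```

View pics/scene4z.png

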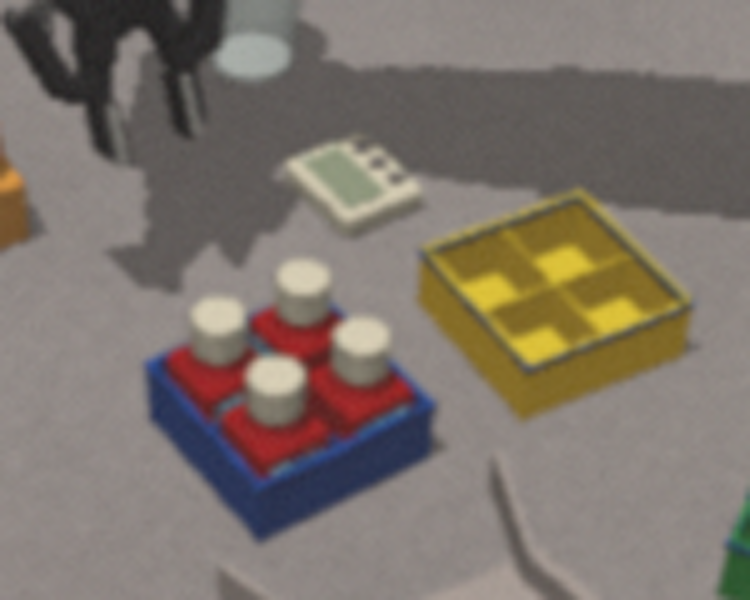

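View pics/top4z.png

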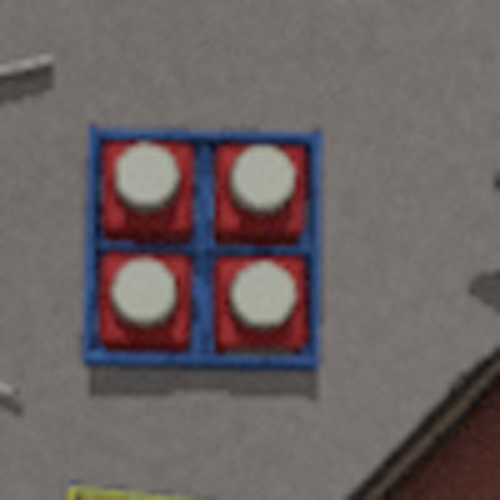

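```bash
python3 - <<'E'
from h import *
p,e=tcp([.5303,-.215,.025],87.6,20)
robot.line_to(p,vel=.12)
robot.pause(.2);f0=robot.observe()['ft_force'];print(f0)
p,e=tcp([.5328,-.154,.025],87.6,20)
g=robot.line_to(p,vel=.03,guard=2.5)
o=robot.observe();_,x,z=ori(87.6,20)
print(g,o['time'],o['ft_force'],"contact",o['tool_pos']+z*REACH+x*.011)
a=robot.grab_frame("scene");cv2.imwrite("pics/s5.png",cv2.resize(a[90:230,180:350],None,fx=4.5,fy=4.2,interpolation=cv2.INTER_CUBIC))
E
```

```text
[ 0.02535851 -1.02652112 -0.07137416]
True 15.1833 [-0.13803082 -0.83091718  0.28267467] contact [ 0.53255544 -0.15830792  0.02469633]
```

View pics/s5.png

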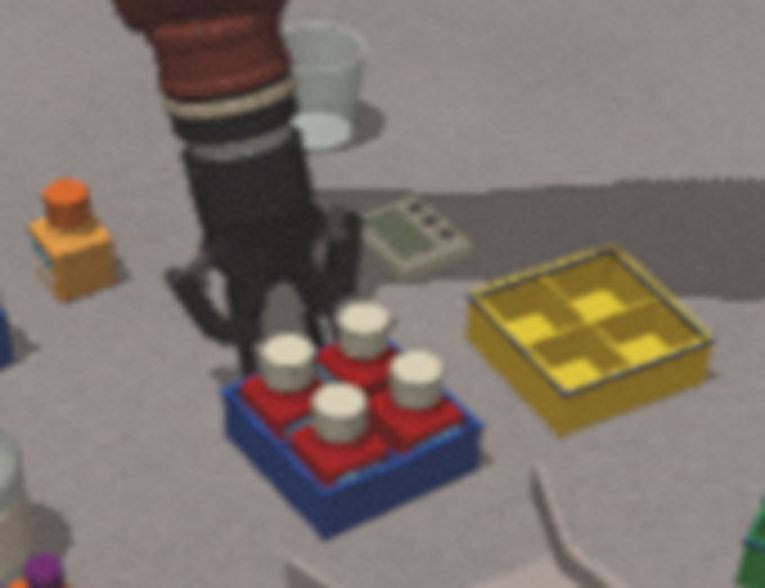

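```bash
cat >> h.py <<'E'
O=np.array([.5568,.0335,0]);BY=83.1;S=.21
fx=np.array([np.cos(np.radians(BY)),np.sin(np.radians(BY)),0])
bx=fx*np.cos(S)+np.array([0,0,np.sin(S)]);bz=-fx*np.sin(S)+np.array([0,0,np.cos(S)])
def cpt(s,h=.025):
    return O+fx*s+[0,0,h] if s<0 else O+bx*s+bz*h
def smeas(yaw=BY):
    _,x,z=ori(yaw,20);c=robot.observe()['tool_pos']+z*REACH+x*.011-O
    return c@bx,c@fx,c@bz
def push(s0,vel,guard,h=.025):
    p,e=tcp(cpt(s0,h),BY,20)
    g=robot.line_to(p,vel=vel,rotation=e,guard=guard)
    o=robot.observe();f=o['ft_force'];print(s0,g,round(o['time'],2),"f",f.round(2),"along",round(f@fx,2),"s",np.round(smeas(),4))
    return g
E
python3 - <<'E'
from h import *
push(-.126,.04,12)
push(-.09,.04,12)
for n in("scene","top"):
  a=robot.grab_frame(n)
  a=a[150:250,140:300] if n=="top" else a[110:260,200:370]
  cv2.imwrite(f"pics/{n}6.png",cv2.resize(a,None,fx=4,fy=4,interpolation=cv2.INTER_CUBIC))
E
```

```text
-0.126 False 17.07 f [-0.77 -1.07 -1.42] along -1.15 s [-0.1181 -0.126   0.0507]
-0.09 False 18.12 f [-0.28 -0.12 -0.03] along -0.16 s [-0.0826 -0.0898  0.0432]
```

View pics/scene6.png

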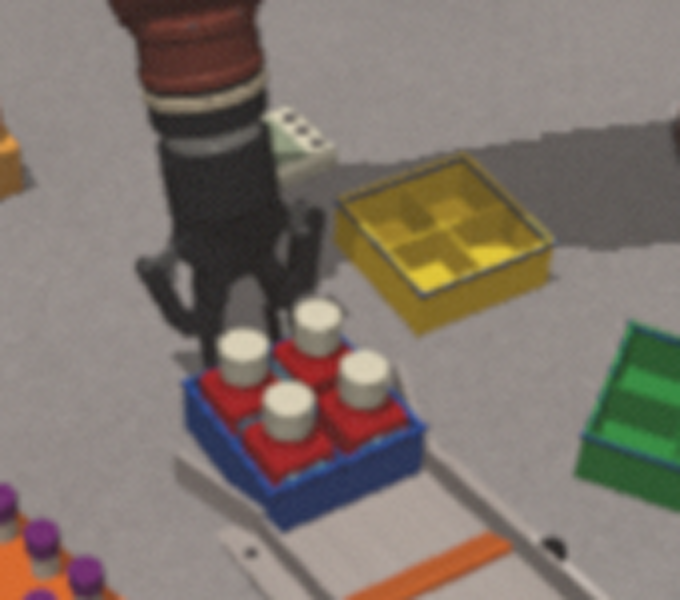

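View pics/top6.png

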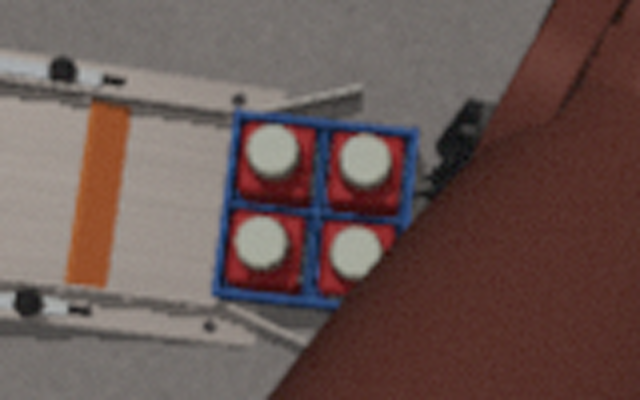

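```bash
python3 - <<'E'
from h import *
for s in(-.06,-.03,0.0):
    if push(s,.04,11): break
for n in("scene",):
  a=robot.grab_frame(n)
  a=a[110:260,200:370]
  cv2.imwrite(f"pics/{n}7.png",cv2.resize(a,None,fx=4,fy=4,interpolation=cv2.INTER_CUBIC))
E
```

```text
-0.06 False 19.12 f [-0.14 -0.67  0.39] along -0.68 s [-0.0532 -0.0597  0.0369]
-0.03 False 20.02 f [ 0.71  0.33 -0.49] along 0.41 s [-0.0238 -0.0297  0.0307]
0.0 False 20.78 f [ 1.56 -1.71 -0.48] along -1.51 s [ 0.0003 -0.0049  0.0249]
```

View pics/scene7.png

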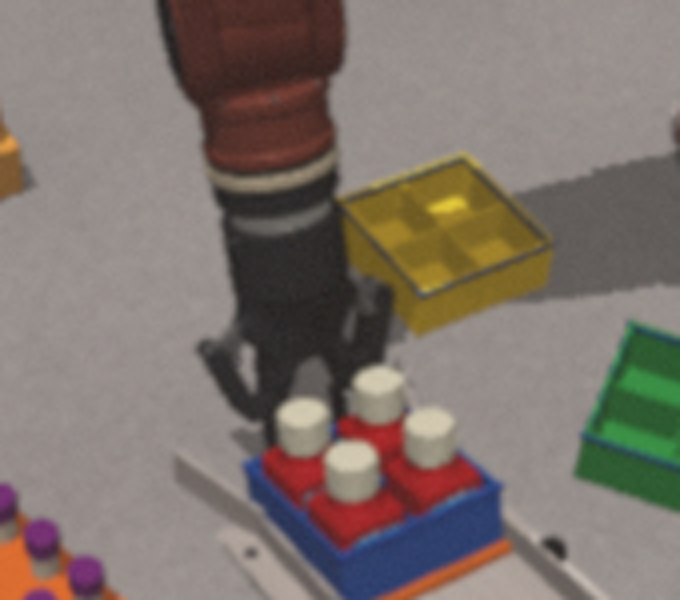

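```bash
python3 - <<'E'
from h import *
for s in(.02,.04,.07,.1):
    if push(s,.03,12): break
for n in("scene",):
  a=robot.grab_frame(n)
  a=a[130:320,200:400]
  cv2.imwrite(f"pics/{n}8.png",cv2.resize(a,None,fx=3.5,fy=3.1,interpolation=cv2.INTER_CUBIC))
E
```

```text
0.02 False 21.65 f [-0.53 -0.73  0.78] along -0.78 s [0.0203 0.0147 0.025 ]
0.04 False 22.47 f [-0.23 -0.03  0.87] along -0.06 s [0.0404 0.0343 0.025 ]
0.07 False 23.62 f [-0.84 -0.09  0.58] along -0.19 s [0.0704 0.0637 0.0249]
0.1 False 24.77 f [-0.18 -0.77 -0.28] along -0.79 s [0.1001 0.0927 0.0251]
```

View pics/scene8.png

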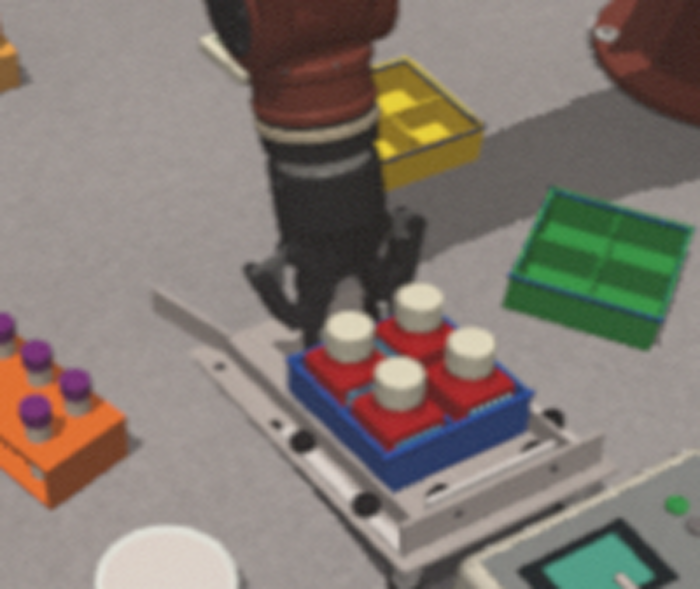

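```bash
python3 - <<'E'
from h import *
if not push(.118,.015,13): push(.138,.01,11)
for n in("scene",):
  a=robot.grab_frame(n)
  a=a[170:320,240:400]
  cv2.imwrite(f"pics/{n}9.png",cv2.resize(a,None,fx=4,fy=4,interpolation=cv2.INTER_CUBIC))
E
```

```text
0.118 False 26.17 f [-1.54 -1.75 -1.78] along -1.92 s [0.118  0.1102 0.025 ]
0.138 True 27.42 f [-0.38 -4.45  1.62] along -4.46 s [0.1292 0.1212 0.0248]
```

View pics/scene9.png

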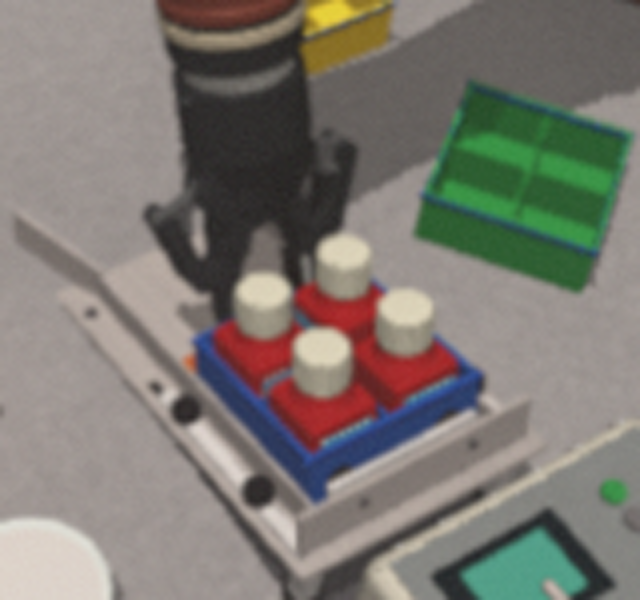

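```bash
python3 - <<'E'
from h import *
push(.121,.004,None)
push(.09,.03,None)
push(.06,.06,None)
p=robot.observe()['tool_pos'];robot.line_to(p-fx*.03+[0,0,.15],vel=.15)
robot.pause(.3)
robot.goto_joints([-60]+list(robot.observe()['q'][1:]))
print(robot.observe()['time'])
for n in("scene","top"):
  a=robot.grab_frame(n);cv2.imwrite(f"pics/{n}10f.png",a)
  a=a[150:245,90:235] if n=="top" else a[190:320,240:400]
  cv2.imwrite(f"pics/{n}10.png",cv2.resize(a,None,fx=4.6,fy=4.6,interpolation=cv2.INTER_CUBIC))
E
```

```text
0.121 False 29.65 f [ 0.6  -0.13 -0.13] along -0.05 s [0.121  0.1131 0.025 ]
0.09 False 30.83 f [ 0.1  -0.14 -0.76] along -0.12 s [0.0901 0.0829 0.025 ]
0.06 False 31.48 f [0.44 0.17 0.02] along 0.22 s [0.0598 0.0533 0.025 ]
34.3917
```

View pics/scene10.png

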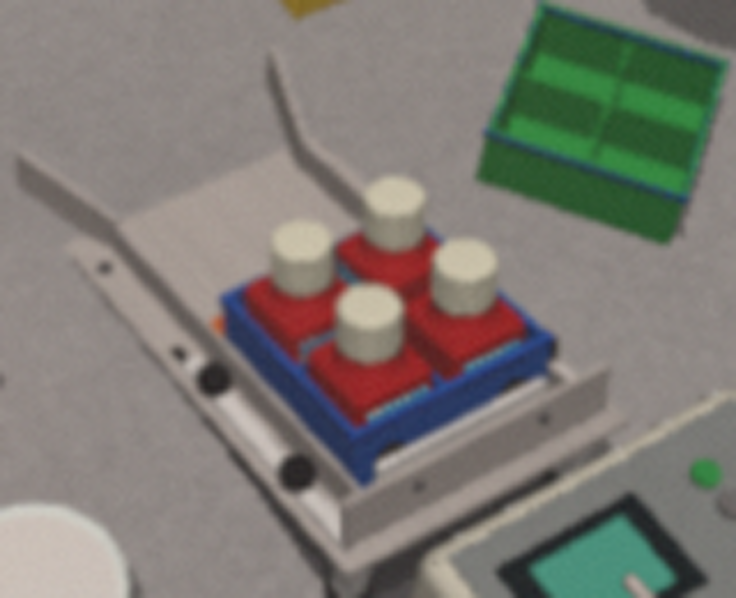

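View pics/top10.png

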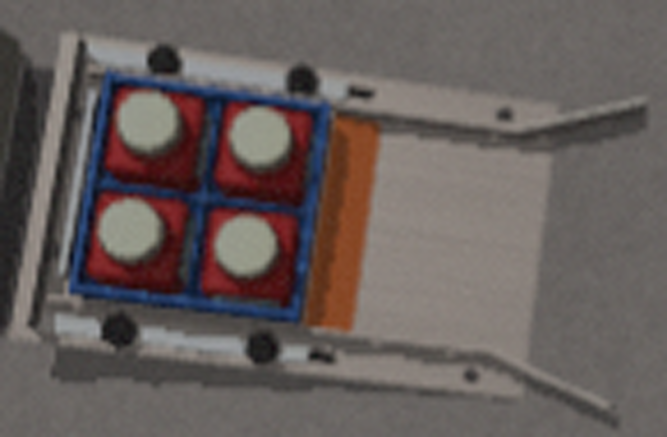

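```bash
python3 - <<'E'
from h import *
C={}
for n in("scene","top"):
    a=cv2.imread(f"pics/{n}10f.png");h=cv2.cvtColor(a,cv2.COLOR_BGR2HSV)
    w=(h[...,2]>(168 if n=="scene" else 115))&(h[...,1]<(60 if n=="scene" else 70))
    x0,x1,y0,y1=(105,165,165,215) if n=="top" else (290,350,225,270)
    m=np.zeros_like(w);m[y0:y1,x0:x1]=w[y0:y1,x0:x1]
    k,l,st,c=cv2.connectedComponentsWithStats(m.astype(np.uint8))
    print(n,[(st[i,4],c[i].round(1)) for i in range(1,k) if st[i,4]>20])
# cap tops, hand read centres (scene: FL? order: FR,RR,FL,RL)
f=lambda p,o:np.array(p)/4.6+o
sc={'RR':(302,243),'RL':(395,198),'FR':(370,308),'FL':(465,258)}
tp={'RR':(261,137),'RL':(246,244),'FR':(149,121),'FL':(131,229)}
sr={'RR':(225,302),'FL':(552,342),'FR':(362,440)};tr={'RR':(328,105),'FL':(72,292),'FR':(108,76)}
def inb(P):d=P-O;return np.round([d@bx,d@np.cross(bz,bx),d@bz],4)
for k in sc:
    P,e=tri(f(sc[k],[240,190]),f(tp[k],[90,150]));print(k,P.round(4),round(e,4),"bed",inb(P))
for k in sr:
    P,e=tri(f(sr[k],[240,190]),f(tr[k],[90,150]));print("rim",k,round(e,4),"bed",inb(P))
E
```

```text
scene [(np.int32(88), array([325.2, 232.2])), (np.int32(106), array([305.1, 241.4])), (np.int32(93), array([341. , 246.1])), (np.int32(95), array([319.9, 256.4]))]
top [(np.int32(96), array([141.8, 166.8])), (np.int32(38), array([161.8, 167.9])), (np.int32(50), array([107. , 184.9])), (np.int32(122), array([121.5, 175.5])), (np.int32(121), array([146.1, 178.9])), (np.int32(131), array([117.5, 199.2])), (np.int32(127), array([143. , 202.6]))]
RR [0.6    0.1635 0.113 ] 0.0016 bed [ 0.1549 -0.0273  0.0825]
RL [0.5444 0.1697 0.1139] 0.0023 bed [0.1546 0.0287 0.0835]
FR [0.6067 0.2177 0.1247] 0.0023 bed [ 0.2108 -0.0275  0.0826]
FL [0.5512 0.224  0.1268] 0.0022 bed [0.2108 0.0285 0.0848]
rim RR 0.0032 bed [ 0.1266 -0.0572  0.0376]
rim FL 0.0026 bed [0.2418 0.0592 0.0364]
rim FR 0.0044 bed [ 0.2418 -0.0558  0.0381]
```

```bash
python3 - <<'E'
from plant import robot
robot.job_done();print(robot.observe()['time'])
E
```

```text
the job is handed in; nothing more can be done
the job is handed in; nothing more can be done
```

The loose red bottle is in the carrier's empty pocket. The full carrier lies behind the orange lip, and I handed the job in at about 34 s of the 59 s allowed. No verdict is reported, so this rests on my own checks.

- **Bottle:** I gripped it by the cap, turned it about 10° to match the carrier and lowered it into the pocket. The picture afterwards showed it level with the other three.
- **Push:** I used two slightly opened fingers leaning back 20°, with a force limit on every push. The last one stopped on its 11 N limit about where the camera put the end stop, and 4.5 N remained on the fingers, so the bumpers were being felt. I then backed off slowly and moved the arm clear.
- **Position:** Triangulating from the last pictures puts the carrier's centre about 183 mm up the slope. The spacing of the four caps fits each bottle standing centred in its pocket.
- **Flatness:** The rear caps measured about 0.7 mm lower than the front ones, where a rear edge held on the lip would have raised them by about 5 mm. So the rear edge has dropped and the carrier lies flat.
- **Disagreement:** The caps came out 82–85 mm above the plate instead of the expected 88 mm. The offset is about the same front and rear, so I took it as a calibration or plate-origin error. I did not check absolute height any other way.
- **Other things on the bench:** I never measured their positions again. Nothing was seen to move in the pictures, and the arm's path kept clear of them.

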